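# Close up a row of filter modules against the sprung port and hold it home

### The job

Nudge the three loose filter modules flat against the fence of the assembly plate so that they stand in one straight row, then press the row from its open end towards the port block, so that each spigot plugs into the socket in front of it, the sprung port is pushed in, and the first module sits hard against the block. Press firmly but do not ram it, and leave the tools and parts lying round the plate where they are. Finish while still holding the row pressed home, so that I can put the clamp screws in: if you let go, the spring pushes it back out.

Things in the scene. Friction and masses are not known exactly. Their poses are not given: they have to be found in the camera images.
- plate: dark grey anodised assembly plate fixed to the bench, top 20 mm above it. Origin at bench level below the middle of the stop face; x runs from the stop face along the fence to the open end (plate spans x = -48 to 257 mm), y from the fence to the open front (spans -34 to 62 mm), z up. Modules seated home have their middles at x = 21, 63 and 105 mm, y = 0
- fence_mid (a point): middle of the fence's guiding face, halfway up: a straight steel bar along the plate's x, 12 mm thick and 16 mm high above the plate, 236 mm long. Its face is at plate y = -18 mm, from x = 16 to 252 mm, so a module lying flat against it has its middle on y = 0. Axes as the plate's
- plate_stop (a point): middle of the hard stop: flat face at plate x = 0 (looking to +x) of the dark steel port block that is fixed across the plate's end, 56 mm wide, its top 56 mm above the bench. This point lies 33 mm above the bench, on the axis of the sprung port. Axes as the plate's
- port (a joint): travel (m) of the sprung brass port sleeve, 18 mm across with a 13 mm socket for a spigot: 0 = out, 8 mm proud of the stop face; 0.008 = pushed flush with that face, along the plate's -x (the sleeve alone could go to 0.0115). The spring takes 2.4 N to start and 7.2 N at 8 mm (the row's sliding friction adds a few N), and pushes the row out again when it is let go
- module_a_mid (a point): filter module nearest the port block (one of three alike): milled aluminium housing 42 long (x) x 36 wide (y) x 26 mm high, about 0.1 kg; this point is its middle, 13 mm above its underside. Its -x end has a round brass spigot, 10 mm across, 6 mm long, tapered; its flat +x end a 13 mm round socket, both at mid-height. Tuning screws stand 6 mm above its top
- module_b_mid (a point): filter module in the middle (one of three alike): milled aluminium housing 42 long (x) x 36 wide (y) x 26 mm high, about 0.1 kg; this point is its middle, 13 mm above its underside. Its -x end has a round brass spigot, 10 mm across, 6 mm long, tapered; its flat +x end a 13 mm round socket, both at mid-height. Tuning screws stand 6 mm above its top
- module_c_mid (a point): filter module nearest the open end (one of three alike): milled aluminium housing 42 long (x) x 36 wide (y) x 26 mm high, about 0.1 kg; this point is its middle, 13 mm above its underside. Its -x end has a round brass spigot, 10 mm across, 6 mm long, tapered; its flat +x end a 13 mm round socket, both at mid-height. Tuning screws stand 6 mm above its top
- torque_wrench_mid (a point): bystander: small steel torque wrench, 156 mm long, 15 mm high, lying in front of the plate; point on its handle
- screwdriver_mid (a point): bystander: screwdriver, 160 mm long, 25 mm high, lying in front of the plate; point near its middle
- adapter_n_mid (a point): bystander: large coaxial adapter, 20 x 42 x 21 mm, lying in front of the plate; its middle
- dust_cap_0_mid (a point): bystander: black rubber dust cap, 21 mm across, 18 mm high, in front of the port block; its middle
- flux_pot_mid (a point): bystander: small jar with white lid, 37 mm across, 28 mm high, behind the plate; its middle
- adapter_sma_mid (a point): bystander: small coaxial adapter, 12 x 26 x 13 mm, lying behind the plate; its middle
Not all that is in view belongs to the job. Leave any pink look-alike of the part that bears module_a_mid alone.

How it is judged (in metres and radians):
On the way, in this order (a step that is already met when the one before it is completed fails the run):
1. all three modules stand along the fence (within 5 mm, 0.12 rad) while the port is still out (value of joint port below 0.004 m and y of module_a_mid in the frame of plate between -0.005 and 0.005 m and angle between the x axis of each of module_a_mid, module_b_mid, module_c_mid and the x axis of plate, either way round below 0.12 rad and y of module_b_mid in the frame of plate between -0.005 and 0.005 m and y of module_c_mid in the frame of plate between -0.005 and 0.005 m), for 0.1 s.
2. the row is pressed home: the port is pushed in and the first module bears on the stop face (value of joint port above 0.0068 m and contact force between module_a and port_block above 1 N), for 0.2 s.
At the end, for the whole second after the job is handed in: Still pressed by the fingers (5 to 60 N): port in by 6.8 mm or more, first module bearing on the stop face (1.5 N or more), all three upright, still, square to the fence (0.06 rad), within 2.5 mm of the row's centreline and 2 mm of places 21, 63, 105 mm from the stop (x of module_a_mid in the frame of plate between 0.019 and 0.0235 m and y of module_a_mid in the frame of plate between -0.0025 and 0.0025 m and angle between the x axis of each of module_a_mid, module_b_mid, module_c_mid and the x axis of plate, either way round below 0.06 rad and angle between each of module_a_mid, module_b_mid, module_c_mid's own z axis and vertical below 0.06 rad and linear speed of each of module_a, module_b, module_c below 0.01 m/s and x of module_b_mid in the frame of plate between 0.061 and 0.0655 m and y of module_b_mid in the frame of plate between -0.0025 and 0.0025 m and x of module_c_mid in the frame of plate between 0.103 and 0.1075 m and y of module_c_mid in the frame of plate between -0.0025 and 0.0025 m and value of joint port above 0.0068 m and contact force between module_a and port_block above 1.5 N and contact force between the fingers and module_c between 5 and 60 N); the arm keeps its last pose, push and grip.
It fails at once if a tool or part lying round the plate is pushed more than 20 mm from its place (distance of any of torque_wrench_mid, screwdriver_mid, adapter_n_mid, dust_cap_0_mid, flux_pot_mid, adapter_sma_mid from where it was at the start of the episode above 0.02 m).
It fails at once if the row is rammed: one of the modules is pressed with more than 70 N (contact force between the fingers and module_a above 70 N or contact force between the fingers and module_b above 70 N or contact force between the fingers and module_c above 70 N).
It also fails if it takes over 48 s, if anything falls off the work surface, if the arm or the gripper's body presses on something with over 40 N, if the wrist force passes 120 N, or if a joint passes its speed limit or range.

### The arm

A 6-joint arm with a two-finger parallel gripper is mounted at the origin on the work surface; the furniture and walls round the work are solid. World frame = base frame: x ahead of the robot, y to its left, z up, the work surface at z = 0. Lengths are in mm, angles in rad, forces in N, time in s.
With the tool pointing down it reaches from about 375 to 975 mm from the base axis. Payload 3.8 kg.
Tool frame: the origin (TCP) lies midway between the tips of the shut fingers; the grasp point (between the pads) lies 19 mm behind it; z points along the fingers, y is the direction in which the jaws open and shut (so a half turn about z gives the same grasp; the last joint's range is limited). The gripper opens to 88 mm and grips with 3 to 60 N. Pads are 18 mm wide; open, the fingers measure 123 mm over their backs; the gripper's body (75 mm by 187 mm) begins 45 mm behind the grasp point.
Start: joints at [-0.037, 0.264, 1.604, -0, 1.274, -0.037], TCP at [674.995, -0.002, 238.706] pointing down, gripper open.
Joint ranges: [-2.63, 2.63], [-0.94, 2.18], [0.31, 2.57], [-1.31, 4.45], [0, 2.66], [-2.55, 2.55]. Speed limits (rad/s): [2.57, 2.57, 3.14, 3.14, 3.14, 3.14].

### API

Orientations are given as a unit quaternion [w, x, y, z].
In Python, from bench import telemetry, imaging, finish_job gives the robot as it stands.
- The arm moves only by the shell command python3 -m handwheel 'ROWS' [FORCE]. ROWS is JSON, one flat list of numbers, 5 for each row, row after row: the finger opening in m, from 0 to 0.0881, then the shift along the tool's x, y, z in m, then the turn about the tool's z in rad. In form: [gripper, dx, dy, dz, yaw, gripper, dx, dy, dz, yaw, ...]. A call has 1 to 8 rows; each row shifts and turns the commanded pose from where the row before left it, along the tool's axes as they then stand; what a row does not reach is not made up. A row lasts 1/8 s, in which the tool goes at most 62.5 mm and 10.7 degrees, less where a joint would pass 70% of its speed; a pose out of reach is approached as far as the arm can. A call is refused whole if a number of a shift passes 0.0625 or a number of a turn 0.188, either way. A call with a gripper value outside its range is refused whole. The fingers move at their own pace and stop on an object; FORCE is the grip in N (left out, the last holds). Time passes only in rows, so rows that do not move let the fingers close. It gives the time, the measured TCP pose, the force and the opening at its end, in the units of the state.
- telemetry.observe(): the state, without advancing time (a new reading comes with each control period).
- imaging.camera(name): name is "scene" or "side" or "wrist"; returns a dict with "image" (420x560x3 uint8, blue, green, red), "depth" (420x560 float32, mm along the optical axis (not along the pixel's ray), 0 where there is no reading), "fx", "fy", "cx", "cy" (pixels), "k1" (the pictures are not rectified: a ray, as slopes to the right and down, at radius r is drawn at 1 + k1 r^2 times it, then the intrinsics apply), "origin" and "orientation" of the camera in the world. Camera axes: x right, y down, z forward; pixel columns grow to the right and rows downward; lengths in mm; the calibration is good to about 2 mm. A picture is of the moment at which its call begins.
- finish_job(): hands the job in, once; it reports no verdict.
The state is a dict: "t": time; "joints": joint angles; "joint_velocities": joint speeds; "tau": joint torques, N m; "ee_pos": TCP position; "orientation": TCP orientation; "force": force on the tool from outside, world axes, zero at the start; "wrist_torque": the same for the moment, N m; "finger_gap": finger opening in mm.
Only numpy, scipy, OpenCV 4.12 (cv2) and the standard library are available. Lean on these libraries where they do the work, as an engineer would, in place of code of your own. Each camera call takes 0.05 s, during which the arm holds its last target. There are 200 camera calls.

## Working session

There is one attempt and no reset: what is moved stays moved. The work goes in short steps, Python scripts to look and compute and a shell command to move; the robot and the scene stay as the last step left them, time stands still between calls to the robot, and variables do not carry over. Pictures are saved under pics/ and viewed, about 8 in all and at most 12, crops included, and the job is handed in when it is done.

```bash
ls; mkdir -p pics; cat > h.py <<'E'
import numpy as np, cv2
from scipy.spatial.transform import Rotation as R
from bench import telemetry, imaging
def rot(q): return R.from_quat([q[1],q[2],q[3],q[0]])
def pt(c,u,v,d=None,z=None):
    """pixel -> world, by depth d or on the plane world z"""
    s=np.array([(u-c['cx'])/c['fx'],(v-c['cy'])/c['fy']]); t=s.copy()
    for _ in range(20): t=s/(1+c['k1']*(t@t))
    r=rot(c['orientation']).apply([t[0],t[1],1.]); o=np.array(c['origin'])
    if z is not None: d=(z-o[2])/r[2]
    return o+r*d
def cloud(c):
    v,u=np.mgrid[0:420,0:560]; s=np.stack([(u-c['cx'])/c['fx'],(v-c['cy'])/c['fy']],-1); t=s.copy()
    for _ in range(20): t=s/(1+c['k1']*(t**2).sum(-1,keepdims=True))
    r=np.dstack([t,np.ones(t.shape[:2])])*c['depth'][...,None]
    return (rot(c['orientation']).apply(r.reshape(-1,3))+np.array(c['origin'])).reshape(420,560,3)
E
python3 - <<'E'
from h import *
for n in ("scene","side","wrist"):
    c=imaging.camera(n); np.save(f'{n}.npy',c,allow_pickle=True)
    print(n,c['origin'],c['orientation'],c['fx'],c['k1'],(c['depth']>0).mean())
    cv2.imwrite(f'pics/{n}0.png',c['image'])
s=telemetry.observe();print(s['t'],s['ee_pos'],s['orientation'],s['force'])
E
```

```text
pics
scene [203.24045413 553.48286387 687.09814609] [ 0.09693766 -0.21166933  0.89845105 -0.37226991] 418.7247389800182 -0.08876975195307321 0.995969387755102
side [ 932.51196671 -676.46607334  579.75792804] [-0.44655136  0.84498655  0.2636934  -0.13059632] 482.53723822125596 -0.1284931890717675 0.9849362244897959
wrist [674.43411064  78.78533971 382.9025865 ] [ 1.54233188e-01  9.88034027e-01  9.90830305e-05 -9.35958064e-04] 323.38028567710677 -0.05589125129075547 0.9958503401360544
0.15 [6.74465075e+02 7.85202397e-03 2.37714222e+02] [-6.21313297e-04  7.07119713e-01  7.07093340e-01 -5.77977083e-04] [ 0.72652032  0.9481781  -0.03153279]
```

View pics/scene0.png

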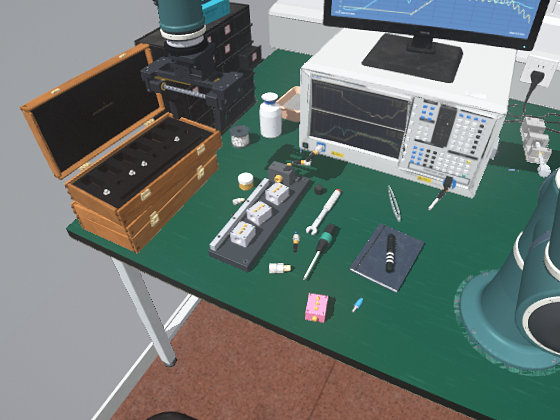

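View pics/wrist0.png

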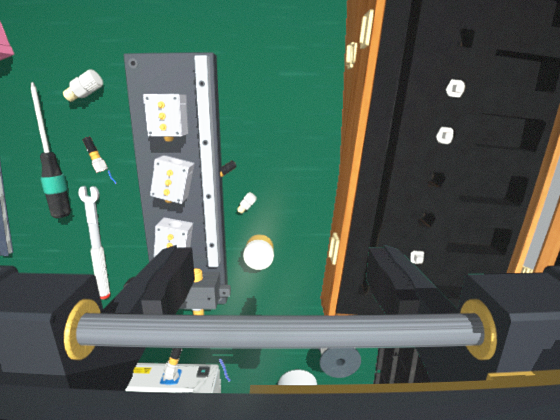

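The wrist view shows the plate with its open end up. The modules are at about (165,115) c, (170,180) b and (173,238) a, the fence is to their right and the port block is at (190,290). Next I fit the shapes from depth.

```bash
cat > m.py <<'E'
from h import *
def seg(c,zl,zh,box,minn=60):
    P=cloud(c); m=((P[...,2]>zl)&(P[...,2]<zh)&(P[...,0]>box[0])&(P[...,0]<box[1])&(P[...,1]>box[2])&(P[...,1]<box[3])).astype(np.uint8)
    n,l,st,ce=cv2.connectedComponentsWithStats(m,connectivity=4)
    for i in range(1,n):
        if st[i,4]>=minn:
            p=P[l==i]; r=cv2.minAreaRect(p[:,:2].astype(np.float32))
            print(' n',st[i,4],'px',ce[i].round(),'z',np.median(p[:,2]).round(1),'rect',np.round(r[0],1),np.round(r[1],1),round(r[2],1),'med',np.median(p[:,:2],0).round(1))
E
python3 - <<'E'
from m import *
for n in ("wrist","scene","side"):
    c=np.load(f'{n}.npy',allow_pickle=True).item()
    box=(500,680,-60,330)
    for nm,a,b in(("plate",16,24),("fence",32,39.),("mod",42,50),("blk",53,60)): print(n,nm); seg(c,a,b,box)
c=np.load('side.npy',allow_pickle=True).item(); 
w=np.load('wrist.npy',allow_pickle=True).item()['image']
cv2.imwrite('pics/w1.png',cv2.resize(w[40:300,60:280],None,fx=2.3,fy=2.3,interpolation=3)); 
E
```

```text
wrist plate
 n 8834 px [170. 130.] z 19.4 rect [555.5  34.3] [188.2  97. ] 90.0 med [551.3  44.8]
wrist fence
 n 1967 px [205. 139.] z 35.4 rect [593.4  31.1] [181.5  13.3] 89.7 med [594.   40.2]
wrist mod
 n 1440 px [163. 115.] z 46.2 rect [553.9  64.5] [41.8 36.9] 87.5 med [555.6  65.1]
 n 1192 px [169. 181.] z 46.3 rect [553.5  -5. ] [42.  36.4] 75.1 med [554.7  -3.5]
 n 73 px [164. 227.] z 45.8 rect [544.4 -58.9] [ 4.1 22.7] 81.1 med [541.4 -58.2]
wrist blk
scene plate
 n 1727 px [251. 236.] z 19.6 rect [552.5  35.2] [191.9  94.9] 88.3 med [533.9  65.4]
scene fence
 n 372 px [233. 219.] z 35.3 rect [593.1  32.9] [183.8  14.6] 89.9 med [592.3  39.2]
scene mod
 n 235 px [258. 209.] z 46.1 rect [552.4  -2.7] [42. 39.] 73.8 med [551.2  -1.2]
 n 266 px [242. 230.] z 46.3 rect [553.3  66.9] [42.8 36.1] 88.9 med [551.8  69.3]
scene blk
side plate
 n 660 px [320. 215.] z 19.9 rect [543.   35.2] [ 71.8 189.7] 0.1 med [560.2  25.7]
 n 247 px [343. 225.] z 19.8 rect [601.5  33.5] [186.6   6.9] 89.7 med [601.3  21.8]
side fence
 n 377 px [341. 217.] z 35.7 rect [593.8  32. ] [182.9  13.2] 89.4 med [594.6  22.5]
 n 76 px [332. 205.] z 35.6 rect [563.6  55.2] [52.2 27.8] 46.2 med [559.9  45.2]
 n 91 px [314. 221.] z 35.7 rect [560.5 -15.4] [53.  30.2] 31.6 med [563. -22.]
side mod
 n 226 px [334. 198.] z 46.4 rect [554.5  64.5] [44.8 35.9] 89.5 med [556.9  60.2]
 n 255 px [316. 213.] z 46.4 rect [553.6  -4.8] [45.4 35.9] 76.9 med [556.5  -7.9]
side blk
```

View pics/w1.png

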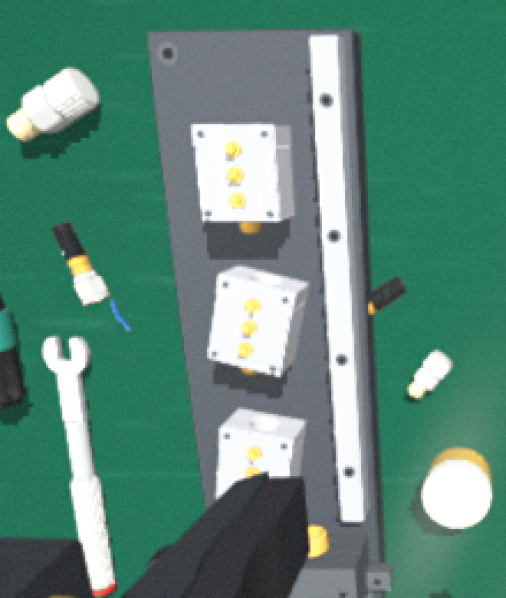

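View pics/side0.png

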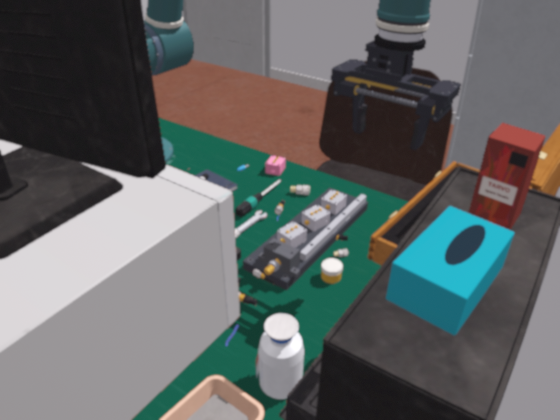

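The crop shows c square to the fence and b and a turned, all clear of the fence with gaps between them. The side view shows the whole row, with a at (292,233). My search box cut the block end off, so I extend it.

```bash
python3 - <<'E'
from m import *
for n in ("wrist","scene","side"):
    c=np.load(f'{n}.npy',allow_pickle=True).item()
    box=(470,700,-210,170)
    for nm,a,b in(("plate",16,24),("fence",32,39.),("mod",42,49.5),("blk",53,60)): print(n,nm); seg(c,a,b,box,40)
    print('bystanders');seg(c,8,31,(400,500,-200,200),25);seg(c,8,31,(612,680,-150,100),25)
E
```

```text
wrist plate
 n 10385 px [173. 148.] z 19.4 rect [557.5 -11. ] [102.8 278.9] 0.4 med [556.8  30. ]
 n 54 px [260. 242.] z 21.0 rect [648.9 -88.8] [ 8.7 30.1] 78.3 med [648.3 -86.1]
 n 57 px [222. 300.] z 19.8 rect [ 597.5 -172. ] [11.1 10.4] 83.3 med [ 597.7 -171.6]
wrist fence
 n 2399 px [207. 158.] z 35.4 rect [593.3   4.4] [235.   13.3] 89.7 med [594.   20.6]
 n 58 px [183. 120.] z 35.3 rect [571.3  58.8] [ 1. 29.] 0.1 med [571.4  59.6]
 n 48 px [186. 232.] z 35.5 rect [565.7 -71.5] [10. 26.] 14.3 med [565.2 -62.5]
 n 107 px [208. 280.] z 36.0 rect [ 590.3 -135.8] [18.  44.1] 37.1 med [ 585.5 -129.1]
 n 46 px [198. 312.] z 37.2 rect [ 568.7 -178.6] [ 9.4 12.6] 81.4 med [ 570.3 -177.7]
wrist mod
 n 1431 px [163. 115.] z 46.2 rect [553.9  64.5] [41.8 36.9] 87.5 med [555.6  65.1]
 n 1186 px [169. 181.] z 46.3 rect [553.5  -5. ] [42.  36.4] 75.1 med [554.7  -3.5]
 n 657 px [169. 237.] z 46.3 rect [547.4 -78.3] [41.3 36. ] 79.0 med [546.7 -69.9]
 n 109 px [208. 286.] z 46.3 rect [ 590.5 -137.2] [20.2 39.8] 42.1 med [ 589.9 -129.5]
wrist blk
 n 667 px [200. 298.] z 55.7 rect [ 574.4 -144
[... 3057 characters left out ...]
579.5 -157.7]
side blk
 n 398 px [281. 249.] z 55.8 rect [ 568.1 -143.2] [33.5 58.9] 88.0 med [ 569.5 -144.5]
bystanders
 n 124 px [300. 189.] z 14.7 rect [453.1  94.2] [41.7 18.1] 22.4 med [456.8  92.9]
 n 216 px [250. 205.] z 17.6 rect [406.7 -17.2] [13.2 81.1] 0.3 med [406.2 -25.5]
 n 58 px [280. 206.] z 11.3 rect [453.3  19. ] [13.1 43.7] 19.7 med [454.9   9.5]
 n 155 px [247. 223.] z 10.3 rect [436.7 -67.5] [15.2 98.1] 5.4 med [436.8 -71.1]
 n 41 px [238. 252.] z 16.0 rect [ 481. -156.] [ 7.5 16.2] 37.3 med [ 482.3 -157.8]
 n 51 px [341. 252.] z 10.4 rect [632.7 -41.5] [25.1 11.2] 58.2 med [634. -41.]
 n 384 px [331. 269.] z 27.0 rect [ 648.1 -102.8] [36.2 36.4] 66.4 med [ 650.  -109.6]
```

```bash
python3 -m handwheel '[0,-0.01,-0.022,0,0, 0,-0.01,-0.022,0,0, 0,-0.01,-0.022,0,0, 0,-0.01,-0.022,0,0, 0,-0.01,-0.022,0,0, 0,-0.01,-0.022,0,0, 0,-0.01,-0.022,0,0, 0,-0.01,-0.022,0,0]' 20; python3 - <<'E'
from h import *
c=np.load('scene.npy',allow_pickle=True).item()
for n in("scene","side"):
    P=cloud(np.load(n+'.npy',allow_pickle=True).item()).reshape(-1,3)
    m=(P[:,2]>75)&(P[:,0]>400)&(P[:,0]<800)&(P[:,1]>-320)&(P[:,1]<250)&(P[:,2]<200)
    # nearest tall things around the plate
    q=P[m]; print(n,m.sum()); 
    h,xe,ye=np.histogram2d(q[:,0],q[:,1],bins=[np.arange(400,801,50),np.arange(-320,251,57)]); print(h.astype(int))
E
```

```text
t: 1.15
ee_pos: [498.0, -80.2, 238.4]
orientation: [-0.0, 0.707, 0.707, -0.0]
force: [-0.0, 0.3, -0.1]
finger_gap: 10.3
scene 8291
[[935   0   0   0   0   0   0   0   0   0]
 [885   0   0   0   0   0   0   0   0   0]
 [848   0   0   0   0   0   0   0   0   0]
 [594   0   0   0   0   0   0   0   0   0]
 [  0   0   0   0   0   0   0   0   0   0]
 [100   0   0   0   0   0   0   0   0   0]
 [ 61   0   0 210 392 425 437 470 588  81]
 [  0   0   0 191 318 324 357 397 416 262]]
side 3761
[[   0    0    0    0    0    0    0    0    0    0]
 [   0    0    0    0    0    0    0    0    0    0]
 [   0    0    0    0    0    0    0    0    0    0]
 [1336    0    0    0    0    0    0    0    0    0]
 [   0    0    0    0    0    0    0    0    0    0]
 [  42    0    0    0    0    0    0    0    0    0]
 [  74    0    0  607  488  314  207  157   76    4]
 [   0    0    0   85   14   96   73   65   98   25]]
```

```bash
python3 -m handwheel '[0,0,0,0.027,0, 0,0,0,0.027,0, 0,0,0,0.027,0, 0,0,0,0.027,0, 0,0,0,0.027,0, 0,0,0,0.027,0, 0,0,0,0.027,0, 0,0,0,0.02,0]'; python3 -m handwheel '[0,0,0.002,0,0, 0,0,0.004,0,0, 0,0,0.004,0,0, 0,0,0.004,0,0, 0,0,0.004,0,0]'
```

```text
t: 2.15
ee_pos: [498.1, -79.8, 28.2]
orientation: [-0.001, 0.707, 0.707, -0.0]
force: [0.4, 0.7, -0.9]
finger_gap: 0.4
t: 2.78
ee_pos: [517.5, -80.1, 30.2]
orientation: [0.0, 0.707, 0.707, 0.0]
force: [-0.4, -0.8, 0.5]
finger_gap: 0.7
```

```bash
python3 -m handwheel '[0,0,0.003,0,0, 0,0,0.003,0,0, 0,0,0.003,0,0, 0,0,0.003,0,0]'; python3 -m handwheel '[0,0,0.002,0,0, 0,0,0.002,0,0]'; python3 - <<'E'
from m import *
c=imaging.camera('side');cv2.imwrite('pics/s1.png',cv2.resize(c['image'][160:300,220:400],None,fx=4,fy=4,interpolation=3))
seg(c,42,49.5,(470,586,-210,170),40)
E
```

```text
t: 3.28
ee_pos: [529.1, -79.9, 29.6]
orientation: [-0.0, 0.707, 0.707, -0.0]
force: [-0.3, 0.7, 0.5]
finger_gap: 0.6
t: 3.52
ee_pos: [533.0, -80.0, 29.6]
orientation: [-0.0, 0.707, 0.707, -0.0]
force: [-1.0, 0.2, 0.2]
finger_gap: 0.5
 n 355 px [298. 233.] z 46.5 rect [551.5 -76.5] [66.  45.1] 0.1 med [564.9 -81.9]
 n 71 px [274. 256.] z 45.6 rect [ 562.  -158.4] [ 4.4 44.5] 89.1 med [ 561.2 -158. ]
```

View pics/s1.png

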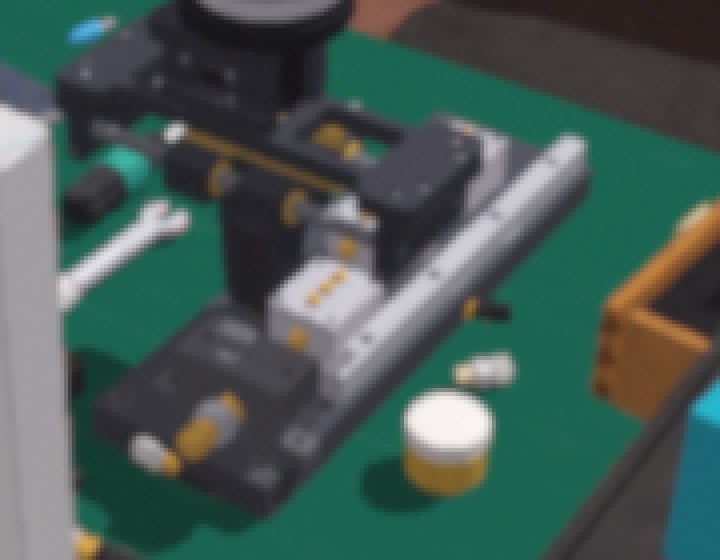

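The side crop shows the shut fingers pushing module a (crop 325,295). It is nearly at the fence and square to it. I push until the force rises.

```bash
python3 -m handwheel '[0,0,0.0015,0,0, 0,0,0.0015,0,0]'; python3 -m handwheel '[0,0,0.001,0,0]';python3 -m handwheel '[0,0,0.001,0,0]'
```

```text
t: 3.82
ee_pos: [536.0, -80.0, 29.7]
orientation: [-0.0, 0.707, 0.707, -0.0]
force: [-2.3, 0.7, 1.4]
finger_gap: 0.4
t: 3.95
ee_pos: [536.1, -79.9, 29.6]
orientation: [-0.001, 0.707, 0.707, -0.001]
force: [-4.7, 0.5, 4.5]
finger_gap: 0.9
t: 4.08
ee_pos: [536.2, -79.9, 29.6]
orientation: [-0.002, 0.707, 0.707, -0.001]
force: [-8.9, -0.1, 7.9]
finger_gap: 0.7
```

```bash
python3 -m handwheel '[0,0,-0.008,0,0, 0,0,-0.012,0,0, 0,0,-0.013,0,0, 0,0.019,0,0,0, 0,0.019,0,0,0, 0,0.019,0,0,0, 0,0.019,0,0,0, 0,0,0.004,0,0]'; python3 -m handwheel '[0,0,0.004,0,0, 0,0,0.003,0,0, 0,0,0.003,0,0, 0,0,0.003,0,0, 0,0,0.003,0,0, 0,0,0.003,0,0, 0,0,0.003,0,0, 0,0,0.003,0,0]';  python3 -m handwheel '[0,0,0.0025,0,0, 0,0,0.0015,0,0]';python3 -m handwheel '[0,0,0.0015,0,0]'
```

```text
t: 5.08
ee_pos: [509.0, -2.1, 29.7]
orientation: [-0.0, 0.706, 0.708, -0.0]
force: [0.3, 0.4, -0.6]
finger_gap: 0.5
t: 6.08
ee_pos: [534.2, -4.0, 29.7]
orientation: [0.0, 0.707, 0.707, 0.0]
force: [0.4, 0.5, -0.4]
finger_gap: 0.5
t: 6.32
ee_pos: [536.6, -4.0, 29.5]
orientation: [-0.001, 0.707, 0.707, -0.001]
force: [-7.7, -1.3, 7.4]
finger_gap: 0.4
t: 6.45
ee_pos: [536.6, -4.0, 29.4]
orientation: [-0.002, 0.707, 0.707, -0.002]
force: [-10.8, 0.1, 10.4]
finger_gap: 0.5
```

Same contact depth, so b is against the fence. Now c, at Y about 65.

```bash
python3 -m handwheel '[0,0,-0.008,0,0, 0,0,-0.012,0,0, 0,0,-0.013,0,0, 0,0.018,0,0,0, 0,0.018,0,0,0, 0,0.018,0,0,0, 0,0.016,0,0,0, 0,0,0.004,0,0]'; python3 -m handwheel '[0,0,0.004,0,0, 0,0,0.003,0,0, 0,0,0.003,0,0, 0,0,0.003,0,0, 0,0,0.003,0,0, 0,0,0.003,0,0, 0,0,0.003,0,0, 0,0,0.003,0,0]';  python3 -m handwheel '[0,0,0.0025,0,0, 0,0,0.001,0,0]';python3 -m handwheel '[0,0,0.0015,0,0]'; python3 -m handwheel '[0,0,-0.008,0,0, 0,0,-0.012,0,0, 0,0,-0.012,0,0, 0,0,-0.012,0,0, 0,0,-0.012,0,0, 0,0,-0.012,0,0]'; python3 - <<'E'
from m import *
for n in("side","scene"):
    c=imaging.camera(n);seg(c,42,49.5,(470,588,-110,170),40);seg(c,32,39,(588,605,-210,170),40)
    cv2.imwrite(f'pics/{n}2.png',cv2.resize(c['image'][160:300,200:380],None,fx=4,fy=4,interpolation=3))
E
```

```text
t: 7.45
ee_pos: [510.5, 67.5, 29.6]
orientation: [-0.0, 0.706, 0.708, -0.0]
force: [0.6, -0.1, -0.5]
finger_gap: 0.4
t: 8.45
ee_pos: [535.7, 66.0, 29.7]
orientation: [-0.0, 0.707, 0.707, 0.0]
force: [-1.1, 0.8, -1.1]
finger_gap: 0.4
t: 8.7
ee_pos: [536.9, 66.1, 29.5]
orientation: [-0.002, 0.707, 0.707, -0.002]
force: [-8.3, 1.0, 7.7]
finger_gap: 0.4
t: 8.82
ee_pos: [537.0, 66.1, 29.5]
orientation: [-0.003, 0.707, 0.707, -0.003]
force: [-13.4, 1.2, 12.8]
finger_gap: 0.8
t: 9.57
ee_pos: [471.6, 66.0, 29.7]
orientation: [0.0, 0.707, 0.707, 0.0]
force: [0.2, 0.6, 0.2]
finger_gap: 0.3
 n 225 px [340. 200.] z 46.3 rect [569.9  65.7] [35.9 46.2] 0.7 med [572.3  61.9]
 n 260 px [324. 215.] z 46.5 rect [569.7   1.8] [36.4 46.8] 0.8 med [571.8  -3.6]
 n 305 px [303. 234.] z 46.4 rect [569.5 -75.2] [36.4 45.5] 1.3 med [571.4 -78.6]
 n 494 px [333. 225.] z 35.7 rect [594.5   4.2] [238.5  12.8] 90.0 med [595.1  -6.8]
 n 45 px [292. 265.] z 35.0 rect [ 595.8 -144.7] [31.5  7.3] 76.2 med [ 595.8 -150.5]
 n 232 px [235. 229.] z 46.3 rect [569.1  67.5] [43.4 36.9] 88.5 med [565.   72.3]
 n 112 px [219. 235.] z 35.5 rect [593.8  85.4] [11.6 77.5] 0.0 med [594.6  95.9]
```

View pics/scene2.png

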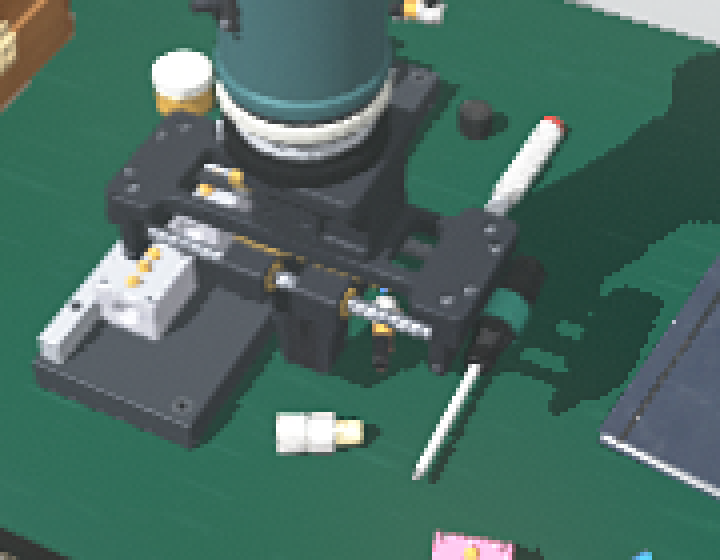

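All three lie on X ≈ 569.7, within about 1° of the fence. The scene crop shows c flush at the fence (crop 150,290) and the bystanders untouched. Next I go round behind c's open end.

```bash
python3 -m handwheel '[0,0.012,0,0,0, 0,0.018,0,0,0, 0,0.016,0,0,0, 0,0,0.02,0,0, 0,0,0.025,0,0, 0,0,0.025,0,0, 0,0,0.02,0,0, 0,0,0.004,0.004,0]'; python3 -m handwheel '[0,-0.003,0,0,0, 0,-0.005,0,0,0, 0,-0.005,0,0,0, 0,-0.004,0,0,0, 0,-0.004,0,0,0, 0,-0.004,0,0,0, 0,-0.004,0,0,0, 0,-0.004,0,0,0]';python3 - <<'E'
from m import *
c=imaging.camera("side");seg(c,42,49.5,(470,588,-110,170),40)
E
```

```text
t: 10.68
ee_pos: [568.3, 113.2, 26.0]
orientation: [0.0, 0.707, 0.707, 0.001]
force: [0.4, 0.1, -0.3]
finger_gap: 0.7
t: 11.68
ee_pos: [566.5, 78.8, 25.7]
orientation: [-0.0, 0.707, 0.707, 0.0]
force: [-1.0, 0.7, 0.6]
finger_gap: 0.5
 n 524 px [330. 209.] z 46.4 rect [569.3  32. ] [ 37.2 108.4] 0.2 med [571.8  20.3]
 n 306 px [302. 234.] z 46.3 rect [569.2 -76. ] [37.4 44.7] 1.7 med [571.3 -78.7]
```

```bash
python3 -m handwheel '[0,-0.003,0,0,0, 0,-0.003,0,0,0, 0,-0.003,0,0,0, 0,-0.003,0,0,0, 0,-0.003,0,0,0, 0,-0.003,0,0,0, 0,-0.003,0,0,0, 0,-0.003,0,0,0]';python3 - <<'E'
from m import *
c=imaging.camera("side");seg(c,42,49.5,(470,588,-110,170),40)
cv2.imwrite('pics/s3.png',cv2.resize(c['image'][160:300,220:400],None,fx=4,fy=4,interpolation=3))
E
```

```text
t: 12.72
ee_pos: [566.5, 54.8, 25.7]
orientation: [-0.0, 0.707, 0.707, -0.0]
force: [-1.4, 1.5, 0.6]
finger_gap: 0.6
 n 527 px [325. 214.] z 46.6 rect [569.2  11.4] [ 37.6 105.4] 0.0 med [572.2   1.3]
 n 303 px [303. 234.] z 46.5 rect [569.2 -76.5] [37.3 43.4] 2.1 med [571.5 -78.9]
```

View pics/s3.png

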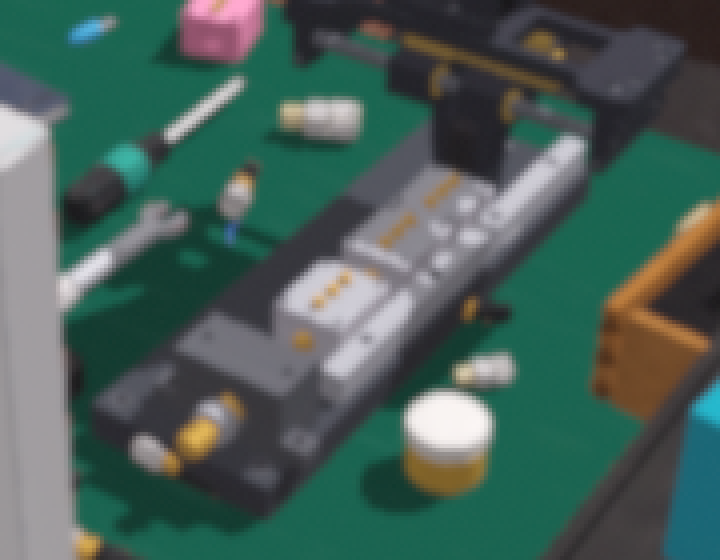

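The crop shows c and b plugged together in a straight line (crop 440,190 and 390,240), approaching a at (330,300). I carry on.

```bash
python3 -m handwheel '[0,-0.003,0,0,0, 0,-0.003,0,0,0, 0,-0.003,0,0,0, 0,-0.003,0,0,0, 0,-0.003,0,0,0, 0,-0.003,0,0,0, 0,-0.003,0,0,0, 0,-0.003,0,0,0]'; python3 -m handwheel '[0,-0.002,0,0,0, 0,-0.002,0,0,0, 0,-0.002,0,0,0, 0,-0.002,0,0,0]';python3 - <<'E'
from m import *
c=imaging.camera("side");seg(c,42,49.5,(470,588,-120,170),40)
E
```

```text
t: 13.78
ee_pos: [566.3, 30.9, 25.7]
orientation: [-0.0, 0.707, 0.707, -0.0]
force: [-0.6, 2.6, 0.9]
finger_gap: 0.3
t: 14.28
ee_pos: [566.4, 22.9, 25.7]
orientation: [-0.0, 0.707, 0.707, -0.0]
force: [-3.1, 2.6, 0.5]
finger_gap: 0.5
 n 833 px [310. 228.] z 46.6 rect [569.5 -43. ] [144.5  37.2] 89.5 med [571.6 -55.3]
```

```bash
python3 -m handwheel '[0,-0.002,0,0,0, 0,-0.002,0,0,0]'; python3 -m handwheel '[0,-0.002,0,0,0, 0,-0.002,0,0,0]'; python3 -m handwheel '[0,-0.0015,0,0,0, 0,-0.0015,0,0,0]'; python3 - <<'E'
from m import *
c=imaging.camera("side");seg(c,42,49.5,(470,588,-120,170),40)
cv2.imwrite('pics/s4.png',cv2.resize(c['image'][160:300,220:400],None,fx=4,fy=4,interpolation=3))
E
```

```text
t: 14.58
ee_pos: [566.4, 18.9, 25.6]
orientation: [-0.0, 0.707, 0.707, -0.0]
force: [-1.6, 2.6, 0.9]
finger_gap: 0.3
t: 14.82
ee_pos: [566.4, 15.2, 25.7]
orientation: [-0.0, 0.707, 0.707, 0.0]
force: [-1.5, 5.4, 0.7]
finger_gap: -0.0
t: 15.08
ee_pos: [566.4, 12.8, 25.7]
orientation: [-0.001, 0.707, 0.707, 0.0]
force: [-1.4, 7.1, 0.8]
finger_gap: 0.8
 n 795 px [308. 229.] z 46.7 rect [569.2 -47.8] [144.3  37.4] 89.7 med [571.7 -59.9]
```

View pics/s4.png

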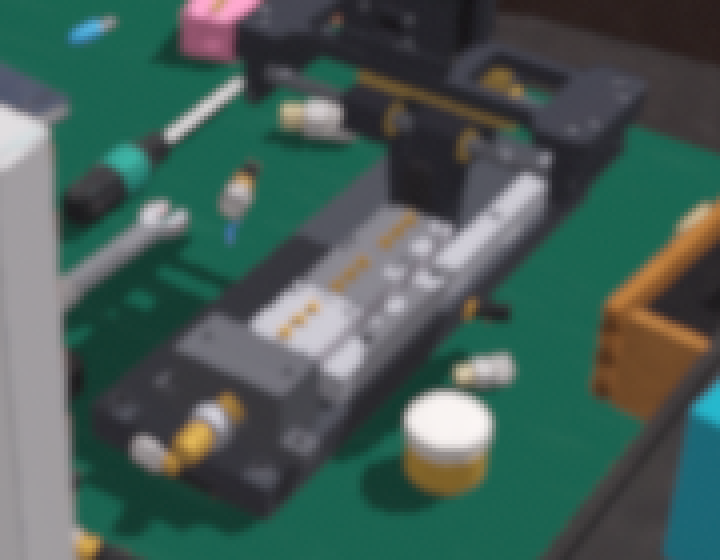

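All three form one straight row, with a nearly at the block (crop 290,320). The 7 N reading fits the spring starting to give. I press on in small steps.

```bash
for i in 1 2 3; do python3 -m handwheel '[0,-0.001,0,0,0, 0,-0.001,0,0,0]' | egrep 'ee_pos|force'; done
```

```text
ee_pos: [566.4, 11.1, 25.6]
force: [-2.3, 8.0, 1.2]
ee_pos: [566.4, 9.4, 25.7]
force: [-1.5, 8.8, 1.7]
ee_pos: [566.4, 7.7, 25.7]
force: [-0.7, 13.4, 2.2]
```

```bash
for i in 1 2; do python3 -m handwheel '[0,-0.001,0,0,0, 0,0,0,0,0]' | egrep 'ee_pos|force'; done; python3 -m handwheel '[0,-0.001,0,0,0, 0,0,0,0,0]'
```

```text
ee_pos: [566.4, 7.7, 25.7]
force: [-0.9, 13.1, 1.8]
ee_pos: [566.4, 7.7, 25.7]
force: [-1.6, 17.7, 1.3]
t: 16.62
ee_pos: [566.4, 7.7, 25.8]
orientation: [-0.003, 0.708, 0.706, 0.002]
force: [-1.2, 20.6, 0.9]
finger_gap: 0.3
```

```bash
python3 -m handwheel '[0,-0.001,0,0,0, 0,0,0,0,0, 0,0,0,0,0, 0,0,0,0,0]'; python3 - <<'E'
from m import *
for n in("side","scene"):
    c=imaging.camera(n);print(n);seg(c,42,49.5,(470,588,-127,-2),40);seg(c,53,60,(470,650,-210,-60),40)
    seg(c,8,31,(400,500,-200,200),25);seg(c,8,31,(612,680,-150,100),25)
c=imaging.camera('wrist');cv2.imwrite('pics/w5.png',cv2.resize(c['image'][150:420,60:330],None,fx=2.2,fy=2.2,interpolation=3))
seg(c,42,49.5,(470,588,-127,-2),40);seg(c,32,39,(588,605,-210,170),40);print(telemetry.observe()['force'])
E
```

```text
t: 17.12
ee_pos: [566.3, 7.6, 25.8]
orientation: [-0.003, 0.708, 0.706, 0.003]
force: [-2.3, 24.1, 1.0]
finger_gap: 0.5
side
 n 726 px [307. 230.] z 46.6 rect [569.1 -60.9] [117.5  37.7] 89.4 med [572.1 -64.5]
 n 402 px [281. 249.] z 55.8 rect [ 568.2 -143.8] [32.1 57.9] 89.0 med [ 569.1 -144.9]
 n 67 px [296. 189.] z 14.1 rect [448.   89.2] [29.2 10.3] 11.0 med [448.9  88.4]
 n 215 px [250. 205.] z 17.7 rect [405.9 -17.4] [11.6 80.5] 0.0 med [406.5 -25.4]
 n 52 px [279. 207.] z 11.4 rect [453.2  19.2] [13.1 44. ] 20.0 med [455.5   8.8]
 n 171 px [249. 222.] z 10.4 rect [440.3 -66.2] [24.5 93.2] 5.2 med [437.3 -65.7]
 n 43 px [238. 252.] z 15.5 rect [ 480.6 -155.7] [ 7.4 19.7] 37.8 med [ 482.5 -157.2]
 n 50 px [341. 252.] z 10.3 rect [632.  -41.3] [24.9 12.6] 60.3 med [634.5 -40.9]
 n 388 px [331. 269.] z 26.9 rect [ 647.9 -103.6] [36.5 36.5] 8.3 med [ 650.6 -109.4]
scene
 n 91 px [277. 177.] z 46.3 rect [ 566.6 -114.8] [40.1 23.9] 0.8 med [ 564.6 -115.5]
 n 195 px [281. 167.] z 55.2 rect [ 568.3 -143. ] [31.8 55.9] 89.7 med [ 567.4 -142. ]
 n 54 px [318. 188.] z 15.4 rect [ 474.1 -155.7] [20.9 17.8] 78.8 med [ 474.1 -152.7]
 n 249 px [325. 209.] z 11.3 rect [433.2 -97.4] [153.4  15.9] 89.4 med [ 432.5 -102.6]
 n 95 px [322. 235.] z 20.8 rect [405.2 -13.9] [10.6 78.8] 0.8 med [403.6 -13.4]
 n 77 px [295. 241.] z 11.8 rect [451.1  20.7] [10.8 41.7] 25.7 med [452.1  19. ]
 n 169 px [278. 267.] z 15.9 rect [450.8  98.6] [40.5 19. ] 27.6 med [452.3 101.1]
 n 1420 px [280. 367.] z 46.4 rect [566.2 -37.8] [25.8 22.1] 89.4 med [565.1 -38.2]
 n 7319 px [346. 131.] z 35.4 rect [594.   64.9] [116.5  12. ] 90.0 med [593.6  75.2]
[-1.55884148 24.77054554  1.75089967]
```

View pics/w5.png

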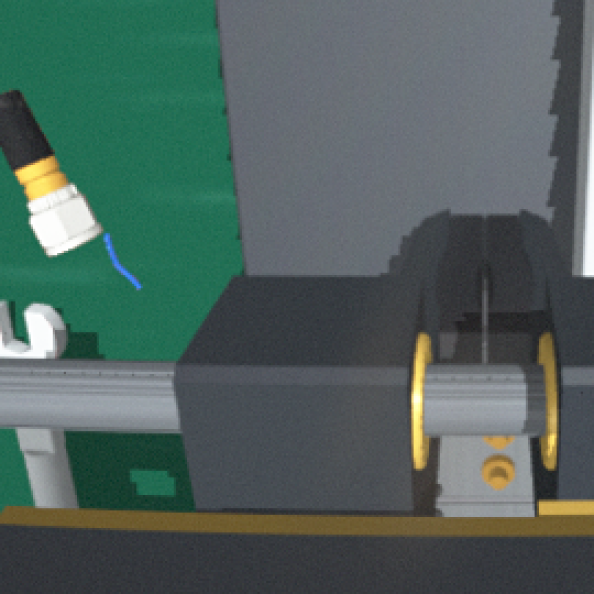

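The wrist view shows the shut fingers behind c at (490,330), and the wrench and cable are where they were. Force holds at 24.5 N against a hard stop. The row's end at Y ≈ -1 fits 3 × 42 mm from the stop face at about -127.5. Handing in.

```bash
python3 -c "
from bench import finish_job,telemetry
print(finish_job());s=telemetry.observe();print(s['t'],s['ee_pos'],s['force'])"
```

```text
the job is handed in; nothing more can be done
None
the job is handed in; nothing more can be done
```

The row is pressed home and I handed the job in at about 17 s of the 48 s, with the shut fingers still pushing on module c. The hand-in gives no verdict, and I could take no reading after it.

**What I did:** I nudged a, b and c flat against the fence one at a time with the shut fingers, using at most about 13 N. Then I went round to the open end and pressed the row towards the port block.

**Last checks before hand-in:**
- **Pressing force:** about 24.5 N on c. The tool stopped at Y ≈ 7.7 mm and did not move while I commanded 4 mm more, so it was against a hard stop.
- **Port travel:** resistance rose over about 8 mm before that stop, which fits the port being pushed fully in.
- **Row position:** c's open end is at about Y = -1 mm, assuming the finger is 9 mm deep behind the tip. That matches three modules (126 mm) in front of a stop face at about -127.5 mm.
- **Straightness:** the side camera puts the row about 1 mm from the block's centreline and within about 0.6° of the fence direction.
- **Tools and parts round the plate:** none had shifted beyond measurement noise, apart from the torque wrench and the large adapter. The side camera gave shifted readings for those two because the arm partly hid them, and the scene camera showed both in place.

**Not measured directly:** I could not read the port joint or the force of a on the block, so both are inferred from the tool force and position. In the final wrist view the gripper hides most of the row.

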